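# Sweep the press bed with the brush

## Robot

A 7-joint arm with a two-finger parallel gripper is mounted at the origin on the work surface. World frame = base frame: x ahead of the robot, y to its left, z up, the work surface at z = 0. Lengths are in m, angles in rad, forces in N, time in s.
With the tool pointing down it reaches from about 0.425 to 0.95 m from the base axis. Payload 16.7 kg.
Tool frame: the origin (TCP) lies at the very end of the fingers, on their centre line; the grasp point (between the pads) lies 19 mm behind it; z points along the fingers, y is the line along which they close (so a half turn about z gives the same grasp; the last joint's range is limited). The gripper opens to 94 mm and grips with 3 to 60 N. Pads are 16 mm wide; open, the fingers measure 119 mm over their backs; the gripper's body (75 mm by 177 mm) begins 78 mm behind the grasp point.
Start: joints at [0.98, 0.426, 0.074, 1.606, -0.034, 1.111, -0.067], TCP at [0.289, -0.61, 0.205] pointing down, gripper open.
Joint ranges: [-2.85, 2.85], [-0.5, 2.14], [-1.23, 1.37], [0.21, 2.46], [-1.02, 4.16], [0.16, 2.05], [-2.73, 2.73]. Speed limits (rad/s): [1.89, 1.89, 2.39, 2.39, 3.01, 3.01, 3.01].

## Interface

Orientations are given as a unit quaternion [x, y, z, w].
In Python, from workcell import r, claw, readout, viewer, order, spot_in, cut_out, tip_of gives the robot as it stands. Calls block until the motion is done:
- r.goto(position, orientation): joint-space move of the TCP to a pose.
- r.movel(position, frame=None, v=0.15, f_stop=None): straight line of the TCP; frame=None keeps the orientation; v is the mean speed in m/s. With f_stop (N) it stops when the force on the tool has changed by that much, and returns True; else False.
- r.movej(angles): joint-space move.
- claw.gripper_to(opening, newtons=None): finger opening in m; newtons is the grip in N (None keeps the last); returns when the fingers have stopped.
- r.dwell(seconds).
- r.inverse_kinematics(position, orientation): joint angles nearest the present ones, or None.
- readout.observe(): the state.
- viewer.snapshot(name): name is "scene" or "top"; returns a dict with "pixels" (384x512x3 uint8, red, green, blue), "fx", "fy", "cx", "cy" (pixels), "dist_coeffs" ([k1, k2, p1, p2, k3] as OpenCV has them; the pictures are not rectified), "rvec" (rotation vector, rad) and "tvec" (3), from world to camera coordinates, as OpenCV has them. Camera axes: x right, y down, z forward; pixel columns grow to the right and rows downward; lengths in m; the calibration is good to about 2 mm. A picture is of the moment at which its call begins. There is no depth.
A pose or a line that the arm cannot do raises r.Unreachable and nothing moves.
- order.finish_job(): hands the job in; it is judged then, once.
Trained networks look in a picture, given as the dict that the camera call returned (one of the last four; its "shot" number tells which), for a name from the list of things; names that differ only in an ending like _2 or _b are one class to them, and where a whole thing is asked for, a point or a joint stands for the part that bears it (a point fixed in the world has none). Each returns a list of dicts, best first, with "score" (0 to 1); they miss things now and then, are a little off and sometimes report something else, mostly with a low value. They report only what shows in the picture. A call takes as long as a camera call. They do not tell look-alikes from the thing itself.
- spot_in(picture, name): "centre" ([row, column] in pixels, amid what is visible of it).
- cut_out(picture, name): "mask" (384x512 bool, what is visible of it) and "centre" ([row, column] in pixels, amid what is visible of it).
- tip_of(picture, name): "centre" ([row, column] in pixels: a listed point, or the origin of a listed thing).
The state is a dict: "time": time; "joint_pos": joint angles; "joint_vel": joint speeds; "joint_torque": joint torques, N m; "tool_pos": TCP position; "eef_rot": TCP orientation; "force": force on the tool from outside, world axes, zero at the start; "moment": the same for the moment, N m; "gripper_width": finger opening in m; "finger_force": force on a finger pad.
Only numpy, scipy, OpenCV 4.12 (cv2) and the standard library are available. Lean on these libraries where they do the work, as an engineer would, in place of code of your own. Each camera call takes 0.05 s, during which the arm holds its last target. There are 200 camera calls.

## Task

Take the blue-handled brush from its white caddy and, reaching in under the beam of the green press, sweep all three scrap pieces forward off the bed into the grey tray; touch the scraps only with the brush, go lightly with the brush on the press, and do not knock the press with the arm. Then stand the brush back upright in its caddy, and leave the other things on the bench where they are.

Things in the scene. Friction and masses are not known exactly. Their poses are not given: they have to be found in the camera images.
- bed (a point): Point on the steel bed of the green two-column bench press (fixed), directly below the front edge of its beam, 55 mm above the bench. x points to the rear (away from the robot), y left, z up. The flat bed runs from its open front lip at x -75 mm to a rear fence at x 93 (10 high). Yellow side fences (14 high) have inner faces at y -68 and +68
- beam (a point): Middle of the lower front edge of the press beam, 160 mm above the bed; axes as for bed. The beam runs from x 0 to 65 mm, y -112 to 112, z 0 to 70. A ram stub, 24 across, hangs 12 below it at x 32, y 0. Columns 22 across at x 32, y -91 and 91. A parked hand lever at the +y end slopes up to the rear. No room for an upright tool over the scraps: lean it about 35 degrees, brush pointing in under the beam
- tray_in (a point): Centre of the inner floor of the grey scrap tray fixed to the front of the press, below the bed's front lip; same axes as bed. Inside it is 100 (x) by 166 (y) mm; its walls rise 40 mm above this floor, and the bed surface is 50 mm above this floor
- brush_mid (a point): Centre of the brush that stands in the caddy, 100 mm above the underside of its bristles; z runs up the handle, y along the wide side. Bristles (stiff, solid) 32 (x) by 64 (y) mm, 30 high, then a blue head 34 by 66, 16 high. Straight blue handle 24 (x) by 18 (y) mm, up to 100 mm above this point; good grip 75 mm above this point, across the 18 mm. 0.16 kg
- caddy_in (a point): Centre of the inner floor of the white open brush caddy (fixed, floor 5 mm above the bench); inside 46 (x) by 82 (y) mm, walls rise 40 mm above this floor; z up. The brush's x and y go along the caddy's x and y, either way round
- rail_mid (a point): Middle (half-way up) of the white plastic duct offcut, a U-shaped piece 24 x 18 x 20 mm, lying on the press bed
- conn_mid (a point): Middle of the broken lever connector, black with two orange levers, 20 x 22 x 18 mm; the point is 10 mm above its underside; lying on the press bed
- wedge_mid (a point): Middle (half-way up) of the red plastic housing corner, a stepped piece 22 x 22 x 20 mm, lying on the press bed
- jar: Bystander: glass jar with orange cap, 68 diameter, 90 high; origin at the centre of its underside
- adapter: Bystander: black power adapter 100 x 58 x 34 mm; origin at the centre of its underside
- mouse: Bystander: black computer mouse 105 x 60 x 32 mm; origin at the centre of its underside
- gland: Bystander: blue flanged plug with a pink centre, 64 diameter, 22 high, lying on top of the press beam; origin at the centre of its underside
- strip: Bystander: terminal strip with orange levers, 35 x 92 x 29 mm; origin at the centre of its underside
- handheld: Bystander: black handheld instrument with white ends, 74 x 132 x 40 mm; origin at the centre of its underside
- module: Bystander: black box with a green patch, 70 x 70 x 42 mm; origin at the centre of its underside
There are look-alikes about, which are no part of the job. What is shaped like the part that bears brush_mid but orange is not meant.

How it is judged:
By the outcome, as a careful person would: the job done as asked, in the order asked, and still so for the second after the job is handed in, with the robot touching nothing.
It also fails if it takes over 67 s, if anything falls off the work surface, if the arm or the gripper's body presses on something with over 40 N, if the wrist force passes 120 N, or if a joint passes its speed limit or range.

## Working session

There is one attempt and no reset: what is moved stays moved. The work goes in short steps, each a Python script; the robot and the scene stay as the last script left them, time stands still between calls to the robot, and variables do not carry over. Pictures are saved under pics/ and viewed, at most 10 in all, crops included, and the job is handed in when it is done.

```bash
mkdir -p pics; ls
cat > h.py <<'E'
import numpy as np, cv2
from workcell import r, claw, readout, viewer, order, spot_in, cut_out, tip_of
def snap(n): return viewer.snapshot(n)
def save(p,f,crop=None,s=1):
    im=p["pixels"][:,:,::-1]
    if crop: im=im[crop[0]:crop[1],crop[2]:crop[3]]
    cv2.imwrite("pics/"+f,cv2.resize(np.ascontiguousarray(im),None,fx=s,fy=s,interpolation=cv2.INTER_CUBIC))
def K(p): return np.array([[p["fx"],0,p["cx"]],[0,p["fy"],p["cy"]],[0,0,1.]])
def ray(p,rc):
    u=cv2.undistortPoints(np.array([[[rc[1],rc[0]]]],float),K(p),np.array(p["dist_coeffs"],float))[0,0]
    R=cv2.Rodrigues(np.array(p["rvec"],float))[0]; t=np.array(p["tvec"],float).ravel()
    return -R.T@t, R.T@np.array([u[0],u[1],1.])
def atz(p,rc,z):
    o,d=ray(p,rc); return o+d*(z-o[2])/d[2]
def tri(pairs):
    A=np.zeros((3,3));b=np.zeros(3);L=[]
    for p,rc in pairs:
        o,d=ray(p,rc);d=d/np.linalg.norm(d);M=np.eye(3)-np.outer(d,d);A+=M;b+=M@o;L.append((o,M))
    x=np.linalg.solve(A,b);return x,[round(float(np.linalg.norm(M@(x-o)))*1000,1) for o,M in L]
def proj(p,X):
    q=cv2.projectPoints(np.array(X,float).reshape(-1,1,3),np.array(p["rvec"],float),np.array(p["tvec"],float),K(p),np.array(p["dist_coeffs"],float))[0][:,0]
    return q[:,::-1]
E
cat > a.py <<'E'
from h import *
S=snap("scene");T=snap("top")
save(S,"s0.png",s=1.5);save(T,"t0.png",s=1.5)
for n in ["bed","beam","tray_in","brush_mid","caddy_in","rail_mid","conn_mid","wedge_mid","gland","jar","adapter","mouse","strip","handheld","module"]:
    a=tip_of(S,n);b=tip_of(T,n)
    f=lambda l:[(np.round(q["centre"]).astype(int).tolist(),round(q["score"],2)) for q in l[:3]]
    print(n,f(a),f(b), end=' ')
    if a and b:
        x,e=tri([(S,a[0]["centre"]),(T,b[0]["centre"])]);print(x.round(3),e)
    else: print()
print(ray(S,(192,256)),ray(T,(192,256)),readout.observe()["time"])
E
python3 a.py
```

```text
pics
bed [([234, 213], 0.69)] [([162, 245], 0.76), ([227, 146], 0.47)] [0.643 0.035 0.065] [6.2, 6.2]
beam [([199, 205], 0.96)] [([154, 244], 0.59)] [0.637 0.031 0.226] [1.7, 1.7]
tray_in [([242, 261], 0.81), ([149, 247], 0.37)] [([206, 248], 0.67)] [0.51  0.028 0.004] [1.5, 1.5]
brush_mid [([281, 330], 0.8), ([358, 293], 0.65)] [([256, 207], 0.83), ([228, 148], 0.6)] [0.343 0.162 0.086] [1.4, 1.4]
caddy_in [([362, 286], 0.82)] [([228, 158], 0.57)] [0.443 0.335 0.015] [0.4, 0.4]
rail_mid [([243, 203], 0.6)] [([265, 173], 0.68), ([162, 235], 0.56)] [0.453 0.225 0.482] [133.0, 133.0]
conn_mid [([153, 282], 0.5), ([228, 209], 0.42)] [([152, 183], 0.67), ([164, 247], 0.58)] [0.52  0.156 0.566] [40.1, 40.1]
wedge_mid [([216, 215], 0.51)] [([230, 157], 0.65), ([166, 261], 0.49), ([165, 245], 0.32)] [0.486 0.227 0.503] [81.4, 81.4]
gland [([194, 182], 0.87)] [([133, 230], 0.95), ([160, 234], 0.24)] [0.678 0.065 0.296] [3.3, 3.3]
jar [([151, 283], 0.85)] [([218, 346], 0.68)] [ 0.454 -0.296  0.017] [3.7, 3.7]
adapter [([352, 224], 0.74), ([346, 338], 0.4)] [([189, 162], 0.81)] [0.582 0.32  0.02 ] [6.0, 6.0]
mouse [([148, 248], 0.66), ([320, 184], 0.16)] [([188, 342], 0.62)] [ 0.562 -0.286  0.036] [3.6, 3.6]
strip [([320, 185], 0.82)] [([156, 184], 0.78)] [0.69  0.248 0.013] [1.0, 1.0]
handheld [([151, 204], 0.62), ([320, 185], 0.61)] [([144, 336], 0.83), ([229, 158], 0.43)] [ 0.707 -0.275  0.03 ] [3.1, 3.1]
module [([344, 338], 0.62)] [([269, 171], 0.74), ([230, 160], 0.71)] [0.311 0.292 0.005] [7.2, 7.2]
(array([0.50142439, 0.45861803, 0.90543271]), array([ 0.02871232, -0.55341864, -0.83242789])) (array([ 0.34210127, -0.01241265,  1.40511818]), array([ 0.15209142,  0.00989752, -0.9883647 ])) 1.6
```

View pics/s0.png

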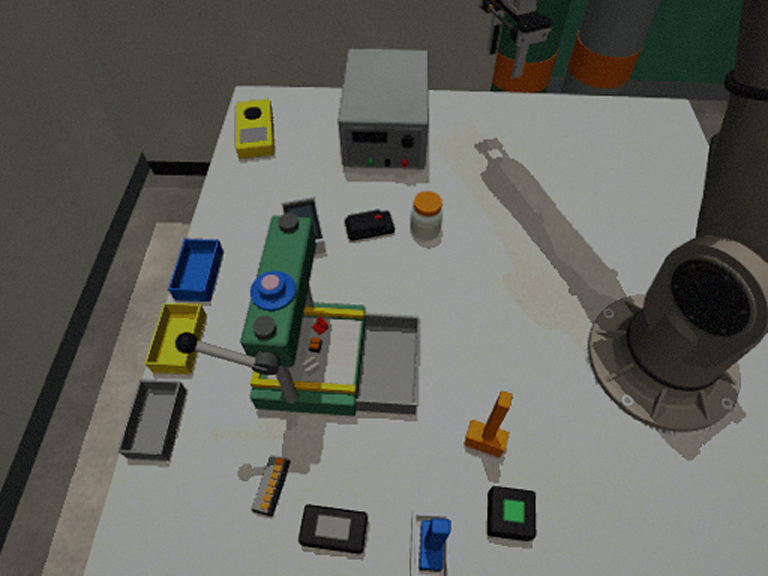

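View pics/t0.png

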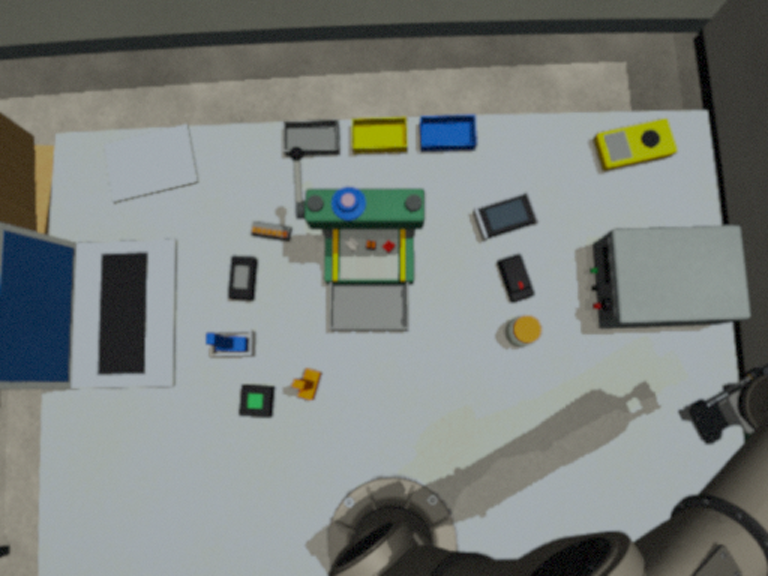

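The blue brush stands in the white caddy at scene (row 358, col 293) and top (228, 148). The orange look-alike is at scene (281, 330) and top (256, 207). The blue one fits the description. I'll confirm it with one enlarged crop that also includes the press.

```bash
cat > b.py <<'E'
from h import *
S=snap("scene");T=snap("top")
def c(p,r0,c0,h,w): return cv2.resize(np.ascontiguousarray(p["pixels"][r0:r0+h,c0:c0+w,::-1]),(400,300),interpolation=cv2.INTER_CUBIC)
cv2.imwrite("pics/c1.png",np.vstack([np.hstack([c(T,120,195,75*4//3,133),c(T,205,120,45,60)]),np.hstack([c(S,185,160,99,132),c(S,309,250,75,100)])]))
print("brush S/T",[tri([(S,s["centre"]),(T,t["centre"])]) for s in tip_of(S,"brush_mid") for t in tip_of(T,"brush_mid")])
# tray wall top corners z = 55-50+40=0.045 ; 
for n,z in [("tray_in",.005)]:
    print(atz(T,tip_of(T,n)[0]["centre"],z),atz(S,tip_of(S,n)[0]["centre"],z))
for n in ["rail_mid","conn_mid","wedge_mid"]:
    for p in (S,T):
        print(n,[(np.round(q["centre"],1).tolist(),round(q["score"],2),atz(p,q["centre"],.065).round(3).tolist()) for q in tip_of(p,n)[:4]])
m=cut_out(T,"caddy_in");print([(q["score"],cv2.minAreaRect(np.argwhere(q["mask"])[:,::-1].astype(np.float32))) for q in m[:2]])
m=cut_out(T,"tray_in");print([(q["score"],cv2.minAreaRect(np.argwhere(q["mask"])[:,::-1].astype(np.float32))) for q in m[:2]])
m=cut_out(T,"brush_mid");print([(q["score"],q["centre"],cv2.minAreaRect(np.argwhere(q["mask"])[:,::-1].astype(np.float32))) for q in m[:3]])
E
python3 b.py
```

```text
brush S/T [(array([ 0.36969794,  0.25026964, -0.52825228]), [20.2, 20.2]), (array([0.44497216, 0.34363524, 0.14264746]), [3.5, 3.5]), (array([0.53353017, 0.183553  , 0.14883229]), [185.4, 185.4]), (array([0.34630044, 0.17143206, 0.08465044]), [1.5, 1.5]), (array([0.41568562, 0.27609164, 0.3964186 ]), [12.3, 12.3]), (array([0.48620716, 0.13173487, 0.31250863]), [153.2, 153.2])]
[0.51557333 0.03384551 0.005     ] [0.51961136 0.02924514 0.005     ]
rail_mid [([243.1, 204.1], 0.64, [0.658, 0.065, 0.065])]
rail_mid [([164.3, 237.1], 0.42, [0.643, 0.061, 0.065]), ([219.1, 345.7], 0.3, [0.45, -0.287, 0.065])]
conn_mid [([227.6, 212.5], 0.5, [0.642, 0.018, 0.065]), ([214.9, 213.1], 0.33, [0.644, -0.021, 0.065])]
conn_mid []
wedge_mid [([215.4, 213.7], 0.48, [0.642, -0.019, 0.065])]
wedge_mid [([166.0, 258.8], 0.51, [0.635, -0.011, 0.065]), ([206.0, 243.8], 0.19, [0.504, 0.042, 0.065])]
[(0.8, ((154.5, 228.5), (17.0, 29.0), 90.0))]
[(0.66, ((237.0, 159.5), (123.0, 90.0), 90.0))]
[(0.5, [256.8, 204.8], ((203.0471954345703, 255.08489990234375), (16.071182250976562, 18.818395614624023), 15.945395469665527)), (0.47, [170.9, 247.6], ((237.0, 159.5), (123.0, 90.0), 90.0))]
```

View pics/c1.png

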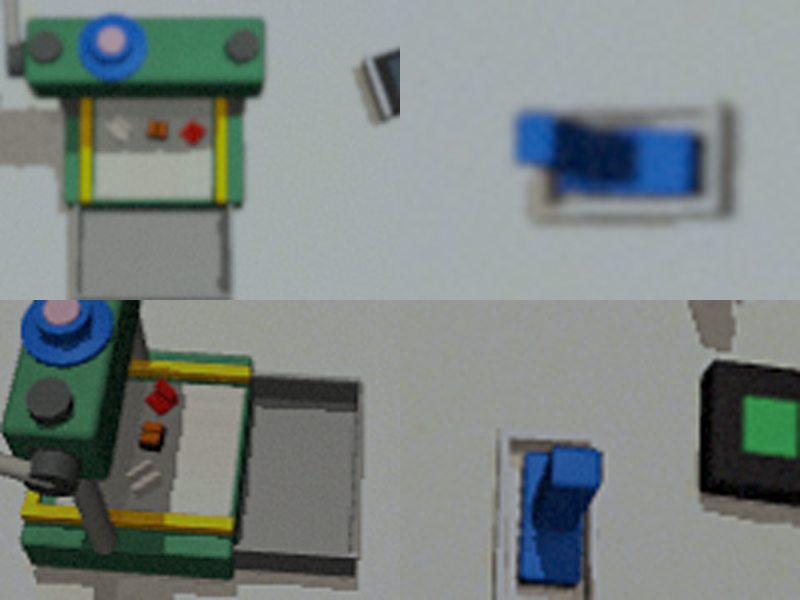

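The crop confirms it: the blue-handled brush is in the white caddy (top about 225, 141 at the handle top). The scraps are white, orange/black and red, left to right under the beam's front edge. Next I'll fit the press and caddy poses from their corners.

```bash
cat > fit.py <<'E'
from h import *
from scipy.optimize import least_squares
S=snap("scene");T=snap("top")
t1=lambda x,y:(120+y/3-.33,195+x/3.008-.33)
s1=lambda x,y:(185+(y-300)/3.03-.33,160+x/3.03-.33)
t2=lambda x,y:(205+y/6.67-.4,120+(x-400)/6.67-.4)
s2=lambda x,y:(309+(y-300)/4-.37,250+(x-400)/4-.37)
obs=[(T,t1(91,202),(-75,68,14)),(T,t1(217,200),(-75,-68,14)),(S,s1(236,517),(-75,68,14)),(S,s1(251,382),(-75,-68,0)),
 (T,t1(28,17),(65,112,230)),(T,t1(265,18),(65,-112,230)),
 (S,tip_of(S,"beam")[0]["centre"],(0,0,160)),(T,tip_of(T,"beam")[0]["centre"],(0,0,160))]
def P(q,pts,z0):
    c,s=np.cos(q[2]),np.sin(q[2]);a=np.array(pts)/1000.
    return np.c_[q[0]+c*a[:,0]-s*a[:,1],q[1]+s*a[:,0]+c*a[:,1],z0+a[:,2]]
def fit(obs,q0,z0):
    f=lambda q:np.concatenate([proj(p,P(q,[X],z0)[0])[0]-rc for p,rc,X in obs])
    s=least_squares(f,q0,loss="soft_l1",x_scale=[.01,.01,.1]);print(s.x.round(4),f(s.x).round(1).reshape(-1,2).tolist());return s.x
fit(obs,[.64,.03,0],.055)
# caddy: outer top corners ~ inner 46x82 + walls w
oc=[(T,t2(731,100),(26,-44,40)),(T,t2(732,215),(-26,-44,40)),(T,t2(532,220),(-26,44,40)),
    (S,s2(498,430),(26,-44,40)),(S,s2(592,440),(-26,-44,40))]
fit(oc,[.44,.335,0],.005)
print("handle top",tri([(S,s2(577,467)),(T,t2(538,137))]),atz(T,t2(538,137),.205),atz(S,s2(577,467),.205))
# scraps by top view & scene at z=.065/.075
for n,a,b in [("rail",(118,127),(142,475)),("conn",(157,130),(152,435)),("wedge",(193,132),(161,398))]:
    print(n,tri([(T,t1(*a)),(S,s1(*b))]),atz(T,t1(*a),.068).round(3),atz(S,s1(*b),.068).round(3))
print(readout.observe()["eef_rot"])
E
python3 fit.py
```

```text
[ 0.6423  0.0304 -0.0254] [[-0.5, 0.5], [-0.1, 0.2], [0.2, -0.2], [1.2, -0.2], [-0.4, -0.5], [-1.6, 0.4], [1.0, 1.8], [23.5, 12.4]]
[0.4426 0.3396 0.009 ] [[-0.1, -1.4], [-1.6, -1.4], [-1.4, 2.2], [0.4, 1.3], [-1.4, 0.5]]
handle top (array([0.44031257, 0.3405913 , 0.20540665]), [0.5, 0.5]) [0.43982999 0.34090226 0.205     ] [0.44079527 0.34033745 0.205     ]
rail (array([0.64851159, 0.06999817, 0.08048848]), [1.0, 1.0]) [0.65  0.071 0.068] [0.652 0.064 0.068]
conn (array([0.6455948 , 0.02791027, 0.07278454]), [1.1, 1.1]) [0.646 0.028 0.068] [0.648 0.025 0.068]
wedge (array([ 0.64261574, -0.01129699,  0.06921735]), [0.9, 0.9]) [ 0.642 -0.011  0.068] [ 0.644 -0.012  0.068]
[ 9.75707663e-01  2.19076592e-01  1.67304156e-05 -5.06503389e-05]
```

```bash
cat >> h.py <<'E'
from scipy.spatial.transform import Rotation as Ro
Q=np.array([.6423,.0304]);YAW=-.0254
def quat(lean,yaw,flip):
    # tool z leaning forward(+x of yaw frame); y = +-frame y
    z=np.array([np.sin(lean),0,-np.cos(lean)]);y=np.array([0,1. if flip else -1.,0]);x=np.cross(y,z)
    return (Ro.from_euler("z",yaw)*Ro.from_matrix(np.c_[x,y,z])).as_quat()
E
cat > g.py <<'E'
from h import *
L=np.radians(38)
for f in (0,1):
    for pos,q in [((.4405,.3405,.40),quat(0,0,f)),((.6,.03,.22),quat(L,YAW,f))]:
        j=r.inverse_kinematics(list(pos),list(q));print(f,None if j is None else np.round(j,2))
p=readout.observe()["tool_pos"]
r.movel([p[0],p[1],.42],v=.3)
f=0
r.goto([.4405,.3405,.40],list(quat(0,0,f)))
claw.gripper_to(.06,25)
r.movel([.4405,.3405,.23],v=.2)
S=snap("scene");save(S,"s1.png",(259,384,200,400),4)
o=readout.observe();print(o["time"],o["tool_pos"],o["gripper_width"],o["joint_pos"])
E
python3 g.py
```

```text
0 [-1.17  0.11  0.44  1.62 -0.05  1.43 -2.29]
0 [ 0.53  0.06 -0.8   2.26  0.84  0.29 -2.6 ]
1 [-0.04  0.2  -0.85  1.56  0.15  1.46  0.66]
1 [ 0.52  0.06 -0.79  2.26  0.84  0.29  0.54]
8.575 [0.44102482 0.34090912 0.23115986] 0.06013873442094801 [-1.13940354  0.21768909  0.43003193  1.86408558 -0.10254691  1.07958411
 -2.24086745]
```

View pics/s1.png

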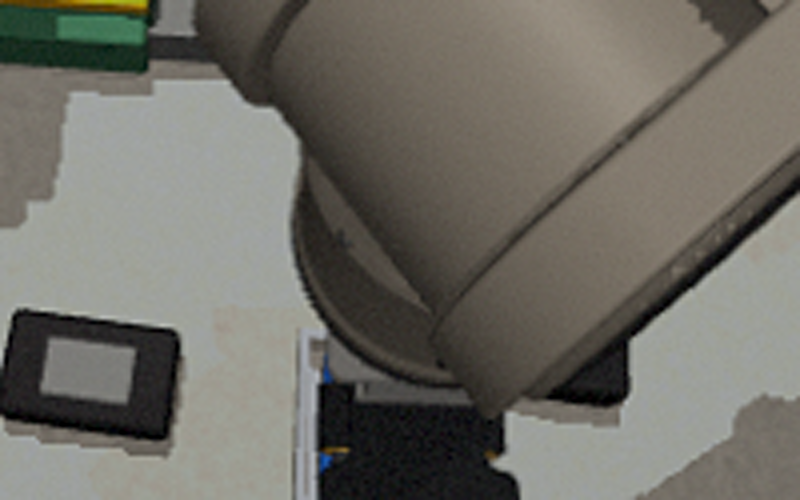

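The arm hides the handle here. The measured handle top agreed between both cameras, so I'll check the IK for the press poses, then grasp.

```bash
cat >> h.py <<'E'
L=np.radians(38);D=.175-.0   # grasp to brush underside along handle
def tcp(xc,yc,h,lean=L,lat=0.):
    # contact (front lower bristle) edge at bed x=xc, lane yc, h above bed; metres -> TCP world
    a=np.array([-np.sin(lean),np.cos(lean)]);b=np.array([np.cos(lean),np.sin(lean)])
    g=np.array([xc,h])+.016*b+(.175-.019)*a
    c,s=np.cos(YAW),np.sin(YAW)
    return [Q[0]+c*g[0]-s*yc,Q[1]+s*g[0]+c*yc,.055+g[1]]
E
cat > g2.py <<'E'
from h import *
for f in (0,1):
    print(f,[np.round(r.inverse_kinematics(tcp(x,-.022,h),list(quat(L,YAW,f))),2).tolist() for x,h in [(-.15,.06),(.05,.03),(.05,0),(-.1,0)]])
r.movel([.4403,.3403,.161],v=.12,f_stop=15)
claw.gripper_to(.0,30)
o=readout.observe();print(o["tool_pos"],o["gripper_width"],o["finger_force"],o["force"])
E
python3 g2.py
```

```text
Traceback (most recent call last):
  File "g2.py", line 3, in <module>
    print(f,[np.round(r.inverse_kinematics(tcp(x,-.022,h),list(quat(L,YAW,f))),2).tolist() for x,h in [(-.15,.06),(.05,.03),(.05,0),(-.1,0)]])
             ~~~~~~~~^^^^^^^^^^^^^^^^^^^^^^^^^^^^^^^^^^^^^^^^^^^^^^^^^^^^^^^^^^^^
TypeError: unsupported operand type(s) for *: 'NoneType' and 'float'
```

```bash
cat > g3.py <<'E'
from h import *
for f in (0,1):
  for x,y,h in [(-.13,-.022,.06),(-.1,-.022,0),(-.085,-.022,.0),(-.06,-.022,0),(0,-.022,0),(.05,-.022,0),(.05,-.022,.03),(.05,.034,0),(-.085,.034,0)]:
    for ln in (30,35,38):
      j=r.inverse_kinematics(tcp(x,y,h,np.radians(ln)),list(quat(np.radians(ln),YAW,f)))
      print(f,x,y,h,ln,np.round(tcp(x,y,h,np.radians(ln)),3),None if j is None else np.round(j,2))
E
python3 g3.py
```

```text
0 -0.13 -0.022 0.06 30 [0.448 0.013 0.258] [-0.92 -0.45  0.44  2.41  0.64  0.76 -2.47]
0 -0.13 -0.022 0.06 35 [0.435 0.014 0.252] None
0 -0.13 -0.022 0.06 38 [0.428 0.014 0.248] None
0 -0.1 -0.022 0 30 [0.478 0.013 0.198] [-0.92 -0.26  0.56  2.46  0.7   0.51 -2.49]
0 -0.1 -0.022 0 35 [0.465 0.013 0.192] None
0 -0.1 -0.022 0 38 [0.458 0.013 0.188] None
0 -0.085 -0.022 0.0 30 [0.493 0.012 0.198] [-0.93 -0.23  0.59  2.43  0.67  0.48 -2.45]
0 -0.085 -0.022 0.0 35 [0.48  0.013 0.192] None
0 -0.085 -0.022 0.0 38 [0.473 0.013 0.188] None
0 -0.06 -0.022 0 30 [0.518 0.012 0.198] [-0.95 -0.16  0.66  2.39  0.61  0.44 -2.36]
0 -0.06 -0.022 0 35 [0.505 0.012 0.192] [-0.35 -0.12  0.07  2.46  0.71  0.28 -2.51]
0 -0.06 -0.022 0 38 [0.498 0.012 0.188] None
0 0 -0.022 0 30 [0.578 0.01  0.198] [-1.   -0.    0.82  2.29  0.3   0.36 -2.03]
0 0 -0.022 0 35 [0.565 0.01  0.192] [-0.9  -0.04  0.67  2.38  0.71  0.25 -2.45]
0 0 -0.022 0 38 [0.558 0.011 0.188] None
0 0.05 -0.022 0 30 [0.628 0.009 0.198] [-0.86  0.13  0.75  2.19 -0.02  0.34 -1.71]
0 0.05 -0.022 0 35 [0.615 0.009 0.192] [-0.92  0.09  0.77  2.29  0
[... 1955 characters left out ...]
.27  1.23  0.31  0.24]
1 0.05 -0.022 0.03 30 [0.628 0.009 0.228] [-0.64  0.07  0.49  2.15  0.15  0.42  1.27]
1 0.05 -0.022 0.03 35 [0.615 0.009 0.222] [-0.77  0.02  0.6   2.25  0.38  0.29  1.03]
1 0.05 -0.022 0.03 38 [0.608 0.009 0.218] [-0.78 -0.    0.59  2.31  0.65  0.22  0.75]
1 0.05 0.034 0 30 [0.629 0.065 0.198] [-0.55  0.12  0.27  2.16  0.33  0.38  0.98]
1 0.05 0.034 0 35 [0.617 0.065 0.192] [-0.66  0.09  0.36  2.26  0.66  0.26  0.64]
1 0.05 0.034 0 38 [0.61  0.065 0.188] [-0.72  0.08  0.4   2.32  1.02  0.22  0.26]
1 -0.085 0.034 0 30 [0.494 0.068 0.198] [-0.91 -0.16  0.44  2.41  0.68  0.5   0.55]
1 -0.085 0.034 0 35 [0.482 0.068 0.192] None
1 -0.085 0.034 0 38 [0.475 0.069 0.188] None
```

The IK calls for the opposite tool yaw (keeps joint 7 mid-range), and for reducing the lean as the brush comes forward. I'll turn the gripper, grasp and lift.

```bash
cat > g4.py <<'E'
from h import *
q=list(quat(0,0,1))
r.movel([.4405,.3405,.27],v=.2)
r.goto([.4405,.3405,.27],q)
r.movel([.4403,.3403,.160],v=.15,f_stop=15)
claw.gripper_to(.0,35)
o=readout.observe();print(o["tool_pos"],o["gripper_width"],o["finger_force"],o["force"])
r.movel([.4403,.3403,.30],v=.2,f_stop=25)
o=readout.observe();print(o["time"],o["tool_pos"],o["gripper_width"],o["force"],np.round(o["joint_pos"],2))
T=snap("top");S=snap("scene")
im=lambda p,a,b,c,d:cv2.resize(np.ascontiguousarray(p["pixels"][a:b,c:d,::-1]),(400,400))
cv2.imwrite("pics/l1.png",np.hstack([im(T,180,300,90,210),im(S,244,384,200,340)]))
for x,y,h,ln in [(-.06,-.022,.06,25),(-.05,-.022,.05,35),(.042,-.022,.026,35),(.042,-.022,.0,35),(-.02,-.022,0,28),(-.09,-.022,0,18),(-.1,-.022,.06,10),(.042,.034,0,35),(-.09,.034,0,18)]:
    a=np.radians(ln);j=r.inverse_kinematics(tcp(x,y,h,a),list(quat(a,YAW,1)));print(x,y,h,ln,None if j is None else np.round(j,2))
E
python3 g4.py
```

```text
[0.44023931 0.34026636 0.15992505] 0.017729157712470852 34.99475419521332 [-0.6113198   0.29848021  0.05372508]
14.0833 [0.43985844 0.33991069 0.29878029] 0.017828577075122577 [-0.88332301  0.17787003 -2.4490374 ] [-0.85  0.16  0.09  1.76 -0.01  1.23  0.81]
-0.06 -0.022 0.06 25 [-0.64 -0.15  0.39  2.21  0.27  0.66  1.12]
-0.05 -0.022 0.05 35 [-0.6  -0.22  0.29  2.39  0.61  0.44  0.76]
0.042 -0.022 0.026 35 [-0.59  0.02  0.4   2.27  0.43  0.29  0.98]
0.042 -0.022 0.0 35 [-0.56  0.06  0.38  2.29  0.48  0.21  0.92]
-0.02 -0.022 0 28 [-0.6  -0.01  0.41  2.27  0.27  0.41  1.12]
-0.09 -0.022 0 18 [-0.59 -0.03  0.39  2.21  0.13  0.66  1.26]
-0.1 -0.022 0.06 10 [-0.53  0.01  0.37  2.    0.03  0.97  1.37]
0.042 0.034 0 35 [-0.63  0.08  0.31  2.27  0.7   0.27  0.59]
-0.09 0.034 0 18 [-0.63 -0.01  0.3   2.19  0.18  0.67  1.1 ]
```

View pics/l1.png

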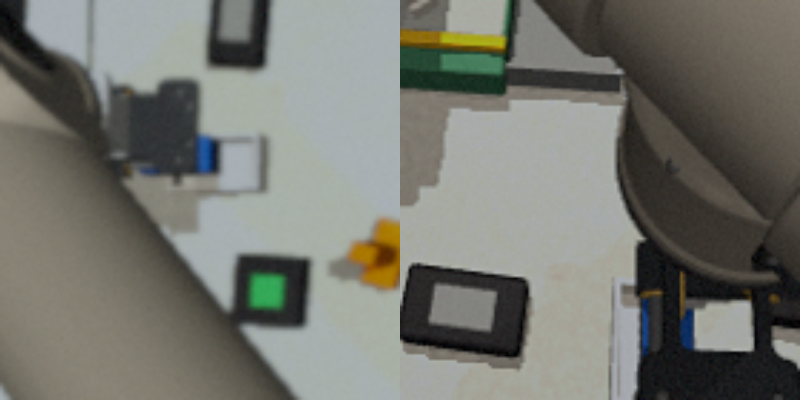

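The brush is held (17.8 mm wide, caddy empty in the top view around rows 222–237). Next is lane 1: conn and wedge.

```bash
cat > sw.py <<'E'
from h import *
import sys
def mv(x,y,h,ln,v=.15,f=None):
    a=np.radians(ln);res=r.movel(tcp(x,y,h,a),list(quat(a,YAW,1)),v=v,f_stop=f)
    o=readout.observe()
    print((x,y,h,ln),res,round(o["time"],1),(np.array(o["tool_pos"])-tcp(x,y,h,a)).round(4),np.round(o["force"],1))
    return res
def lane(y,xin=.042,h=.003):
    mv(-.05,y,.045,35,.15,25)
    if mv(xin,y,.027,35,.12,12): return
    if mv(xin,y,h,35,.05,6): mv(xin,y,h+.004,35,.05)
    mv(-.02,y,h,28,.09,25)
    mv(-.055,y,h,22,.09,25)
    mv(-.095,y,h,15,.09,25)
    mv(-.085,y,.07,12,.15,25)
E
cat > g5.py <<'E'
from sw import *
mv(-.06,.05,.16,8,.3,25)
mv(-.06,-.022,.09,15,.25,25)
lane(-.022)
T=snap("top");S=snap("scene")
im=lambda p,a,b,c,d:cv2.resize(np.ascontiguousarray(p["pixels"][a:b,c:d,::-1]),(400,400),interpolation=cv2.INTER_CUBIC)
cv2.imwrite("pics/l2.png",np.hstack([im(T,130,230,195,295),im(S,185,305,150,270)]))
E
python3 g5.py
```

```text
(-0.06, 0.05, 0.16, 8) False 15.3 [-0.0006  0.0013 -0.0006] [-0.2  0.7 -1.2]
(-0.06, -0.022, 0.09, 15) False 15.9 [-0.0004  0.001  -0.0001] [-0.2  1.2 -0.9]
(-0.05, -0.022, 0.045, 35) False 16.8 [0.001  0.0005 0.001 ] [ 0.4 -0.1 -1.7]
(0.042, -0.022, 0.027, 35) False 17.7 [-0.0005 -0.0001 -0.0001] [ 0.3  0.4 -1.8]
(0.042, -0.022, 0.003, 35) False 18.3 [ 0.  0. -0.] [-0.2  0.4 -1.3]
(-0.02, -0.022, 0.003, 28) False 19.0 [ 0.0004 -0.      0.0001] [-0.3 -0.2 -1.7]
(-0.055, -0.022, 0.003, 22) False 19.4 [ 0.0006 -0.0002 -0.0002] [-0.2 -0.  -1.9]
(-0.095, -0.022, 0.003, 15) False 19.8 [ 0.0004 -0.0003 -0.0006] [-0.6  0.4 -2.6]
(-0.085, -0.022, 0.07, 12) False 20.4 [-0.0006 -0.0001 -0.0012] [-0.3  0.6 -1.9]
```

View pics/l2.png

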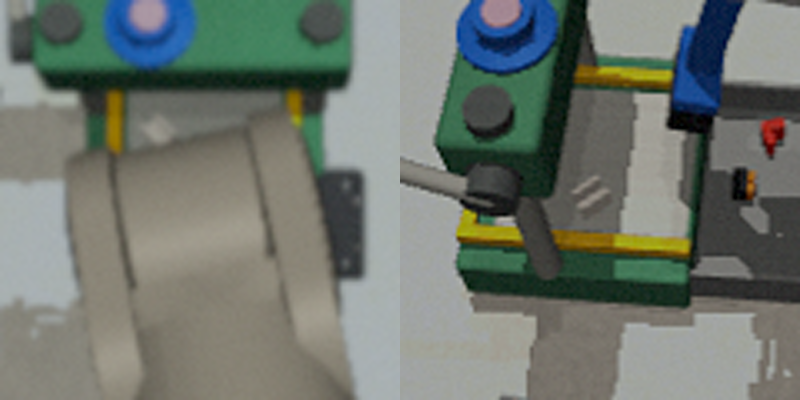

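The red and orange scraps are in the tray (scene crop 770, 135 and 745, 185). The white rail remains at about (590, 192). Lane 2 is for the rail.

```bash
cat > g6.py <<'E'
from sw import *
mv(-.06,.032,.07,15,.2,25)
lane(.032)
T=snap("top");S=snap("scene")
im=lambda p,a,b,c,d:cv2.resize(np.ascontiguousarray(p["pixels"][a:b,c:d,::-1]),(400,400),interpolation=cv2.INTER_CUBIC)
cv2.imwrite("pics/l3.png",np.hstack([im(T,130,230,195,295),im(S,185,305,150,270)]))
E
python3 g6.py
```

```text
(-0.06, 0.032, 0.07, 15) False 20.9 [-0.0006  0.0005 -0.0009] [-0.7  0.  -1.5]
(-0.05, 0.032, 0.045, 35) False 21.9 [ 0.0003 -0.0004  0.0004] [ 0.5  0.1 -1.6]
(0.042, 0.032, 0.027, 35) False 22.8 [-0.0005 -0.     -0.0001] [-0.9  0.7 -1.4]
(0.042, 0.032, 0.003, 35) False 23.5 [0.     0.0001 0.0003] [-0.1 -0.1 -1.2]
(-0.02, 0.032, 0.003, 28) False 24.1 [ 0.0003 -0.0001  0.0002] [-0.5 -0.3 -1.7]
(-0.055, 0.032, 0.003, 22) False 24.5 [ 0.0007 -0.0002 -0.0001] [-0.2  0.3 -2.4]
(-0.095, 0.032, 0.003, 15) False 24.9 [ 0.0005 -0.0004 -0.0006] [-0.2  0.9 -1.7]
(-0.085, 0.032, 0.07, 12) False 25.5 [-0.0006 -0.0002 -0.0012] [-0.3  0.  -2.5]
```

View pics/l3.png

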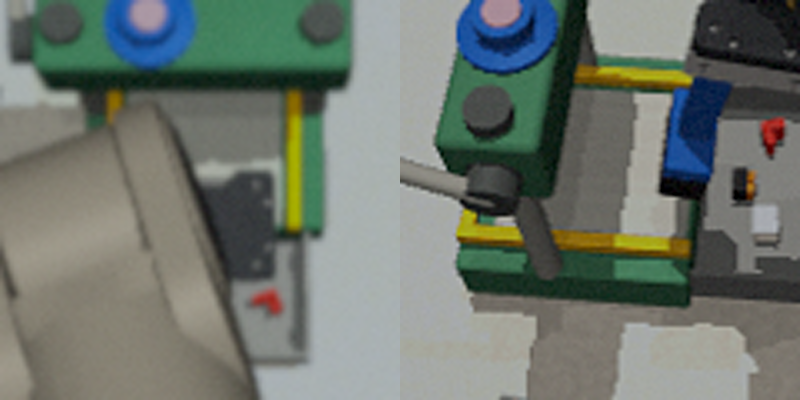

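All three scraps are now in the tray (scene crop 770, 135; 745, 185; 765, 222) and the bed is clear. I'll return the brush.

```bash
cat > g7.py <<'E'
from sw import *
q=list(quat(0,0,1))
mv(-.06,.05,.16,8,.25,25)
r.movel([.441,.34,.30],q,v=.3,f_stop=25)
r.movel([.441,.34,.215],q,v=.2,f_stop=15)
print(r.movel([.441,.34,.161],v=.06,f_stop=8))
o=readout.observe();print(o["time"],o["tool_pos"],np.round(o["force"],1),o["gripper_width"])
if o["tool_pos"][2]<.166:
    claw.gripper_to(.05)
    r.movel([.441,.34,.30],v=.15)
    r.goto([.45,-.2,.42],q)
    T=snap("top");S=snap("scene")
    im=lambda p,a,b,c,d:cv2.resize(np.ascontiguousarray(p["pixels"][a:b,c:d,::-1]),(400,300),interpolation=cv2.INTER_CUBIC)
    cv2.imwrite("pics/l4.png",np.vstack([np.hstack([im(T,130,230,195,295),im(T,205,250,120,180)]),np.hstack([im(S,185,284,160,292),im(S,309,384,250,350)])]))
    print(readout.observe()["time"])
E
python3 g7.py
```

```text
(-0.06, 0.05, 0.16, 8) False 26.2 [-0.0003 -0.0001 -0.0012] [ 0.3  0.1 -1.9]
False
28.9333 [0.44119937 0.34016285 0.16133603] [ 0.5 -0.6 -2. ] 0.01756668146519093
32.7833
```

View pics/l4.png

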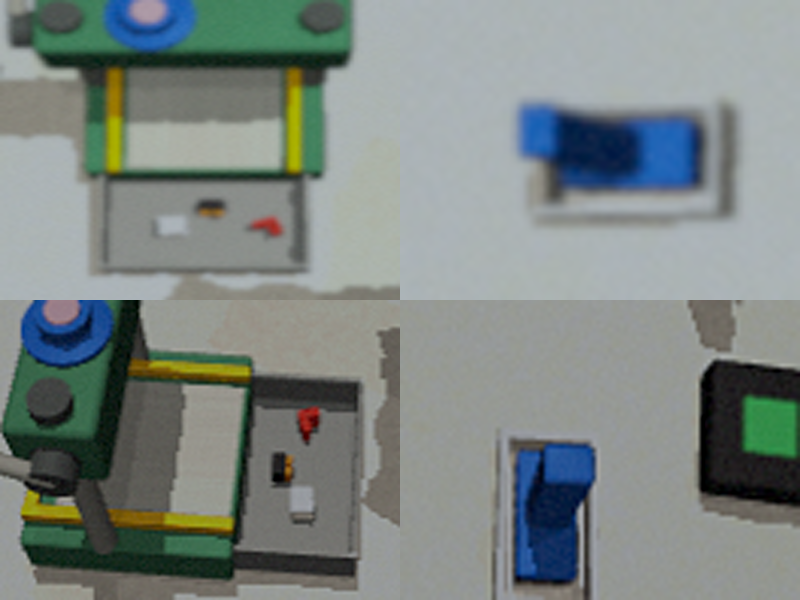

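The bed is clear and all three scraps lie in the tray. The brush stands upright in its caddy, and the module and gland haven't moved. Handing in.

```bash
python3 -c "
from workcell import order
print(order.finish_job())"
```

```text
the job is handed in; nothing more can be done
None
```

Job handed in at about 33 s of the 67 s allowed: all three scraps were swept into the grey tray and the blue brush is back upright in its caddy; no move hit its force stop, and I did not re-check every bystander in the last picture.

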